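# Hang the leaf basket on the cranked draining rod

## Robot

A 7-joint arm with a two-finger parallel gripper is mounted at the origin on a cart in front of the work surface, level with it; the furniture and walls round the work are solid. World frame = base frame: x ahead of the robot, y to its left, z up, the work surface at z = 0. Lengths are in m, angles in rad, forces in N, time in s.
With the tool pointing down it reaches from about 0.4 to 0.85 m from the base axis. Payload 4.5 kg.
Tool frame: the origin (TCP) lies on the centre line of the jaws, within the pads' length; the fingertips stand r.tip_extent ahead of it and the grasp point (between the pads) is the TCP (r.tip_extent is the distance from the TCP to the fingertips, in m); z points along the fingers, y is the line along which they close (so a half turn about z gives the same grasp; the last joint's range is limited). The gripper opens to 88 mm and grips with 3 to 60 N. Pads are 18 mm wide; open, the fingers measure 123 mm over their backs; the gripper's body (75 mm by 187 mm) begins 45 mm behind the grasp point.
Start: joints at [-1.073, 0.689, -0.195, 1.565, 0.157, 0.902, -0.215], TCP at [0.28, 0.559, 0.258] pointing down, gripper open.
Joint ranges: [-3.01, 3.01], [-0.46, 2.08], [-1.47, 1.51], [0.13, 2.56], [-1, 4.14], [0.04, 2.09], [-2.66, 2.66]. Speed limits (rad/s): [2.57, 2.57, 3.14, 3.14, 3.14, 3.14, 3.14].

## Interface

Orientations are given as a unit quaternion [x, y, z, w].
In Python, from plant import sensors, vision, finish_job, r gives the robot as it stands. The module is installed in compiled form; this text tells all that it offers.
- The arm moves only by the tool step_arm, never from a script. Its argument "steps" is a list of rows, each a list of 2 entries, a list of its own where there are three numbers: the shift along the tool's x, y, z in cm, then the turn, a rotation vector about the tool's x, y, z in degrees. A call has 1 to 12 rows; each row shifts and turns the commanded pose from where the row before left it, along the tool's axes as they then stand; what a row does not reach is not made up. A row lasts 1/8 s, in which the tool goes at most 62.5 mm and 10.7 degrees, less where a joint would pass 70% of its speed; a pose out of reach is approached as far as the arm can. A call with a gripper value outside its range is refused whole. "claw" is the opening, from -1 (shut) to 1 (fully open), set as the call begins (left out, the last holds). The fingers move at their own pace and stop on an object; "grip_force" is the grip in N (left out, the last holds). Time passes only in rows, so rows that do not move let the fingers close. It gives the time, the measured TCP pose, the force, the opening and the grip force at its end, in the units of the state.
- sensors.get_state(): the state, without advancing time (a new reading comes with each control period).
- vision.snapshot(name): name is "scene" or "top"; returns a dict with "img" (400x640x3 uint8, red, green, blue), "fx", "fy", "cx", "cy" (pixels), "position" and "rotation" of the camera in the world. Camera axes: x right, y down, z forward; pixel columns grow to the right and rows downward; lengths in m; the calibration is good to about 2 mm. A picture is of the moment at which its call begins. There is no depth.
- finish_job(): hands the job in; it is judged then, once.
The state is a dict: "clock": time; "q": joint angles; "qd": joint speeds; "joint_torque": joint torques, N m; "tool_pos": TCP position; "eef_rot": TCP orientation; "contact_force": force on the tool from outside, world axes, zero at the start; "moment": the same for the moment, N m; "opening": opening from 0.0 (shut) to 1.0 (fully open); "finger_force": force on a finger pad.
Only numpy, scipy, OpenCV 4.12 (cv2) and the standard library are available. Lean on these libraries where they do the work, as an engineer would, in place of code of your own. Each camera call takes 0.05 s, during which the arm holds its last target. There are 200 camera calls.

## Task

Hang the small wire leaf basket on the draining stand so that it can drip into the beaker: thread its white drilled slider onto the free end of the bent steel rod, ease it along and round the bend, and bring it right up against the black stop collar. The slider is a close fit and jams if it is pushed askew, so feel your way and never force it on the rod; leave it hanging there by itself, and leave the beaker, flask, dish and vials where they stand.

Things in the scene. Friction and masses are not known exactly. Their poses are not given: they have to be found in the camera images.
- basket: Rigid round wire basket (42 mm wide, 40 high, cut green leaf in it) whose bail carries a white drilled slider block (22 x 22 x 22 mm) with a blue grip tab on top; total height 110 mm, about 0.14 kg, alike either way round. The hole runs along x. Origin: centre of the floor's underside, z up; it starts standing on the bench.
- bore (a point): centre of the slider's 12.8 mm through hole, 64 mm above the basket's floor, midway along the block (the hole is 22 mm long). The soft plastic is spoilt if it is pressed on the rod or the stop with more than about 12 N in all; pushed askew, it wedges, and the two ends of the hole bear much harder than the push itself
- tab (a point): middle of the blue grip tab, 93 mm above the basket's floor; the tab is 20 mm long (along x), 12 mm thick (along y) and reaches from 75 to 110 mm: pinch it from above with the fingers closing along the basket's y
- stand: Immovable draining stand: grey base plate 100 x 170 x 10 mm, 12 mm post (168 mm high) with aluminium boss head, holding a bent steel rod of 10 mm diameter whose axis lies level, 150 mm above the bench, all along. Origin: foot of the post, z up. The rod leaves the post along the stand's +y at x = 0.
- bend_in (a point): rod axis where the straight inner leg (along the stand's y) ends and the bend begins, stand frame y 85 mm. The bend is 131 mm of rod, hand-bent: about 75 degrees (up to 40 more or less) toward the stand's -x with radius about 100 mm, but uneven, its run different each time and not measured: find it by feel
- rod_outer (a point): point on the rod axis in the straight outer leg (55 mm long), 28 mm in from the free end; its x axis points outward along the leg. Play of the hole: 1.4 mm all round on straight rod, 0.6 to 1.1 mm sideways in the bend, where the block must be kept turned along the rod
- rod_tip (a point): foremost point of the rod's rounded free end, on the axis; its x axis points outward along the straight outer leg
- stop_face (a point): point on the rod axis (stand frame y 53 mm) at the face of the black stop collar, 22 mm wide, that the slider is to touch; the bore centre is then 11 mm from it
- beaker: small clear low beaker (about 50 mm wide, 58 high) on the stand's base plate under the stop end of the rod, rim 68 mm above the bench; the hung basket clears it by 18 mm. Origin: centre of its underside
- flask: clear conical flask, 64 mm wide, 105 high, bystander on the left; origin: centre of its underside
- leaf_dish: clear dish with cut leaf, 60 mm wide, 14 high, bystander at the near left; origin: centre of its underside
- vial_front: clear vial with a blue cap, 27 mm wide, 54 high, bystander behind the stand; origin: centre of its underside
- vial_rear: the second vial with a blue cap, same size; origin: centre of its underside

How it is judged:
On the way, in this order (a step that is already met when the one before it is completed fails the run):
1. the slider is threaded on the straight outer leg of the rod (distance between bore and rod_outer below 0.012 m), for 0.05 s.
2. the slider has come round the bend onto the inner leg (y of bore in the frame of stand between 0.058 and 0.08 m and x of bore in the frame of stand between -0.006 and 0.006 m and angle between the x axis of basket and the y axis of stand, either way round below 0.15 rad), for 0.05 s.
At the end, for the whole second after the job is handed in: The basket hangs released and at rest on the inner leg of the rod, its slider within 2.5 mm of the stop collar's face, bore centre within 5 mm of the rod axis, basket within 0.2 rad of upright, the beaker upright below it (y of bore in the frame of stand between 0.06 and 0.0665 m and x of bore in the frame of stand between -0.005 and 0.005 m and z of bore in the frame of stand between 0.144 and 0.154 m and angle between basket's own z axis and vertical below 0.2 rad and linear speed of basket below 0.02 m/s and angle between beaker's own z axis and vertical below 0.1 rad); the robot touches nothing.
It fails at once if the slider is jammed or forced: more than 12 N between basket and stand (contact force between basket and stand above 12 N).
It fails at once if the robot pushes the stand with more than 10 N (contact force between any of the arm, the fingers and stand above 10 N).
It fails at once if the beaker, flask, leaf dish or a vial is displaced by more than 15 mm (distance of any of beaker, flask, leaf_dish, vial_front, vial_rear from where it was at the start of the episode above 0.015 m).
It also fails if it takes over 72 s, if anything falls off the work surface, if the arm or the gripper's body presses on something with over 40 N, if the wrist force passes 120 N, or if a joint passes its speed limit or range.

## Working session

There is one attempt and no reset: what is moved stays moved. The work goes in short steps, Python scripts to look and compute and a tool call to move; the robot and the scene stay as the last step left them, time stands still between calls to the robot, and variables do not carry over. Pictures are saved under pics/ and viewed, at most 10 in all, crops included, and the job is handed in when it is done.

Besides the shell and the picture viewer there is one more tool, called after "Call:" by a JSON object that holds its "fn" and its "kwargs". step_arm: Moves the arm, as the interface text tells. Its arguments: {"type":"object","properties":{"steps":{"type":"array"},"claw":{"type":"number"},"grip_force":{"type":"number"}},"required":["steps"]}

```bash
mkdir -p pics
cat > h.py <<'E'
import numpy as np, cv2
from plant import sensors, vision, r
from scipy.spatial.transform import Rotation as R
def snap(n,f):
    s=vision.snapshot(n); cv2.imwrite(f'pics/{f}.png',s['img'][:,:,::-1]); np.savez(f'pics/{f}.npz',**s); return s
def ray(s,u,v,z):
    d=np.asarray(s['rotation'])@np.array([(u-s['cx'])/s['fx'],(v-s['cy'])/s['fy'],1]); p=np.asarray(s['position']); return p+d*(z-p[2])/d[2]
def proj(s,P):
    c=np.asarray(s['rotation']).T@(np.asarray(P)-s['position']); return np.array([s['fx']*c[0]/c[2]+s['cx'],s['fy']*c[1]/c[2]+s['cy']])
E
python3 - <<'E'
from h import *
for n in ('scene','top'):
    s=snap(n,n+'0'); print(n,s['fx'],s['cx'],s['cy'],s['position'],np.round(s['rotation'],3).tolist())
st=sensors.get_state(); print({k:np.round(v,3).tolist() for k,v in st.items()}, r.tip_extent)
E
```

```text
scene 398.6671245526657 317.0198871514315 196.12992709258137 [ 0.16030599 -0.27013164  0.60057214] [0.861, -0.204, 0.108, -0.453]
top 405.6217099396176 319.26873457529445 193.7859523986084 [0.2771598  0.36143012 1.12841331] [0.708, -0.696, 0.081, -0.083]
{'clock': 0.1, 'q': [-1.073, 0.69, -0.195, 1.566, 0.157, 0.902, -0.215], 'qd': [-0.001, -0.002, 0.0, -0.002, 0.001, 0.0, -0.0], 'joint_torque': [-0.004, -52.85, -1.272, -15.383, -0.053, 0.002, 0.0], 'tool_pos': [0.279, 0.558, 0.257], 'eef_rot': [0.23, 0.973, -0.001, -0.0], 'contact_force': [0.78, -0.85, 0.454], 'moment': [-0.01, -0.009, 0.027], 'finger_force': 0.0, 'opening': 0.999} 0.019
```

```bash
sed -i "s/np.asarray(s\['rotation'\])/R.from_quat(s['rotation']).as_matrix()/" h.py
python3 - <<'E'
import cv2
a=cv2.imread('pics/top0.png'); cv2.imwrite('pics/top0b.png',cv2.resize(a,(800,500)))
E
```

```text
(no output)
```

View pics/top0.png

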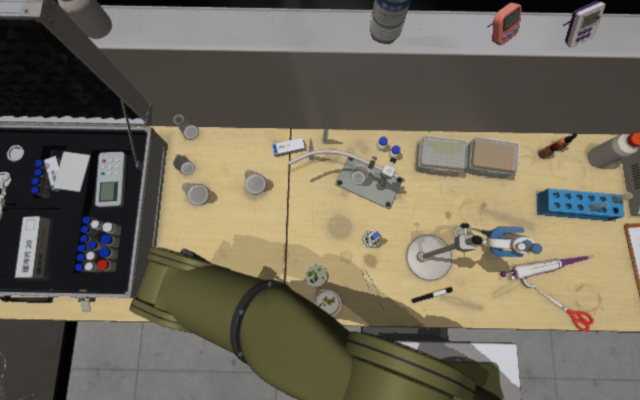

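View pics/scene0.png

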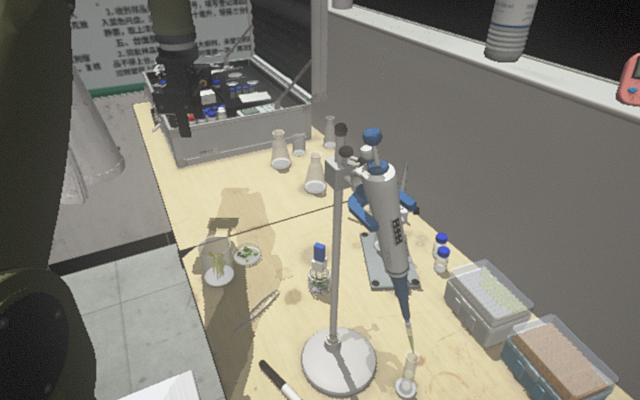

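Run:
```python
from h import *
a=cv2.imread('pics/top0.png');b=cv2.imread('pics/scene0.png')
K=lambda i:cv2.resize(i,None,fx=6,fy=6,interpolation=cv2.INTER_CUBIC)
c=np.zeros((600,800,3),np.uint8)
t=K(a[132:190,278:410]); c[:348,:792]=t
t=K(a[226:250,355:390]); c[352:352+144,:210]=t
t=K(b[238:279,300:335]); c[352:598,220:430]=t
t=K(b[195:236,345:406]); c[352:598,434:800]=t
cv2.imwrite('pics/c0.png',c)
s=dict(np.load('pics/top0.npz'));print(R.from_quat(s['rotation']).as_matrix().round(3))
s=dict(np.load('pics/scene0.npz'));print(R.from_quat(s['rotation']).as_matrix().round(3))
```

```text
[[ 0.018 -0.973  0.23 ]
 [-1.    -0.017  0.004]
 [ 0.    -0.23  -0.973]]
[[ 0.894 -0.253  0.371]
 [-0.449 -0.507  0.736]
 [ 0.002 -0.824 -0.566]]
```

View pics/c0.png

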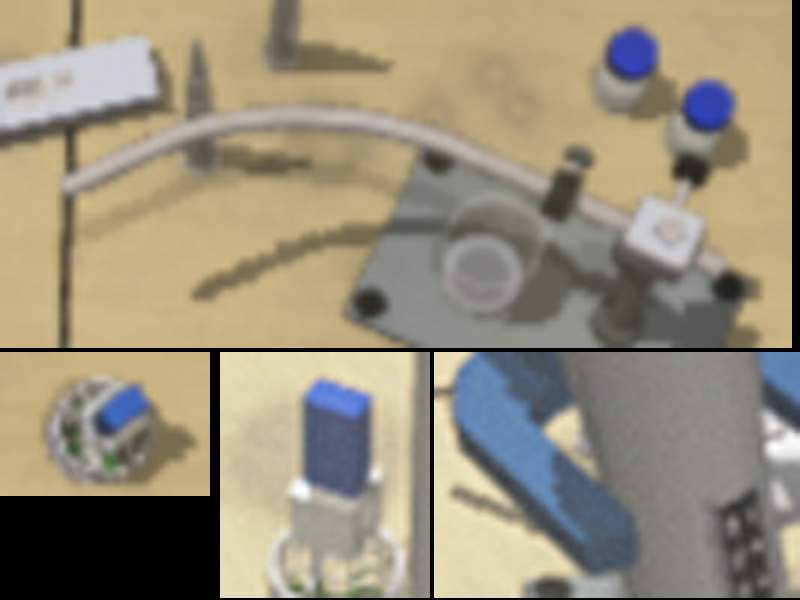

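Run:
```python
from h import *
s=dict(np.load('pics/top0.npz'));im=s['img'].astype(float)
g=np.array([(65,187),(110,168),(150,148),(190,130),(230,119),(280,115),(330,117),(380,126),(430,140),(480,160),(530,182)])/6+[278,132]-0.4
from scipy.ndimage import map_coordinates as mc
from scipy.interpolate import splprep,splev
for it in range(3):
    tck,u=splprep(g.T,s=0.3*(it>0)*0+0.05,k=3); uu=np.linspace(0,1,27)
    P=np.array(splev(uu,tck)).T; T=np.array(splev(uu,tck,der=1)).T; T/=np.linalg.norm(T,axis=1)[:,None]; N=np.c_[-T[:,1],T[:,0]]
    o=np.arange(-4.5,4.6,.25); new=[]
    for p,n in zip(P,N):
        q=p+o[:,None]*n
        B=mc(im[:,:,2],[q[:,1],q[:,0]],order=1);G=mc(im[:,:,0],[q[:,1],q[:,0]],order=1)
        w=B-.6*G; w=w-np.percentile(w,35); w=np.clip(w,0,None)*(abs(o)<3.2); new.append(p+n*(w*o).sum()/w.sum())
    print('shift',np.round(np.linalg.norm(np.array(new)-P,axis=1).max(),2)); g=np.array(new)
W=np.array([ray(s,*p,.15)[:2] for p in g]); np.save('rod.npy',W)
d=np.diff(W,axis=0); L=np.cumsum(np.r_[0,np.linalg.norm(d,axis=1)]); an=np.degrees(np.unwrap(np.arctan2(d[:,1],d[:,0])))
for i in range(27): print(np.round(g[i],1),W[i].round(4),round(L[i]*1e3,1),an[min(i,25)].round(1))
X=lambda u,v,ox,oy,z:ray(s,u/6+ox-.4,v/6+oy-.4,z)
print('collar',X(548,185,278,132,.15),'boss top',X(665,230,278,132,.17))
print('beaker rim',X(496,236,278,132,.068),'floor',X(483,272,278,132,.012))
for a in[(65,187)]: print('tip',X(*a,278,132,.15))
print('vials',X(632,53,278,132,.054),X(708,104,278,132,.054))
print('tab corners',[X(*p,355,226,.11).round(4) for p in[(95,58),(135,32),(148,50),(108,76)]],'c',X(122,54,355,226,.11))
t=dict(np.load('pics/scene0.npz')); print('tab scene',ray(t,118/6+299.6,47/6+237.6,.11))
```

```text
shift 0.55
shift 0.42
shift 0.42
[288.3 162.3] [0.589  0.4452] 0.0 -68.8
[291.3 161.3] [0.5919 0.4377] 8.0 -63.8
[294.1 160. ] [0.5954 0.4306] 15.9 -60.6
[296.9 158.6] [0.5993 0.4236] 23.9 -63.0
[299.8 157.2] [0.6029 0.4165] 31.9 -65.2
[302.7 156. ] [0.6063 0.4092] 40.0 -64.0
[305.6 154.8] [0.6098 0.402 ] 48.0 -64.6
[308.5 153.5] [0.6133 0.3947] 56.0 -66.9
[311.4 152.4] [0.6164 0.3873] 64.1 -82.6
[314.6 152. ] [0.6175 0.3794] 72.1 -78.6
[317.7 151.5] [0.619  0.3715] 80.1 -83.0
[320.8 151.2] [0.62   0.3636] 88.1 -82.3
[323.9 150.8] [0.6211 0.3556] 96.1 -87.3
[327.1 150.8] [0.6215 0.3476] 104.1 -91.6
[330.2 150.9] [0.6213 0.3396] 112.1 -95.1
[333.4 151.2] [0.6205 0.3316] 120.1 -92.7
[336.5 151.4] [0.6202 0.3236] 128.2 -99.0
[339.6 151.9] [0.6189 0.3157] 136.2 -102.2
[342.7 152.6] [0.6172 0.3079] 144.1 -104.7
[345.7 153.4] [0.6152 0.3002] 152.1 -107.5
[348.7 154.4] [0.6128 0.2926] 160.1 -107.3
[351.7 155.3] [0.6104 0.2849] 168.1 -115.8
[354.6 156.7] [0.6069 0.2778] 176.1 -124.5
[357.2 158.4] [0.6024 0.2711] 184.1 -119.5
[360.  159.9] [0.5984 0.2642] 192.2 -125.3
[362.6 161.7] [0.5938 0.2576] 200.2 -88.1
[365.8 161.7] [0.5941 0.2495] 208.3 -88.1
collar [0.59224    0.24154579 0.15      ] boss top [0.56730472 0.19619285 0.17      ]
beaker rim [0.59399707 0.25535    0.068     ] floor [0.5927654  0.25603789 0.012     ]
tip [0.58778823 0.44474338 0.15      ]
vials [0.68856734 0.18976925 0.054     ] [0.6639777  0.15483766 0.054     ]
tab corners [array([0.4131, 0.2349, 0.11  ]), array([0.4243, 0.2179, 0.11  ]), array([0.4168, 0.2126, 0.11  ]), array([0.4056, 0.2295, 0.11  ])] c [0.41494769 0.22354929 0.11      ]
tab scene [0.41375513 0.22263357 0.11      ]
```

Call:
{"fn": "step_arm", "kwargs": {"steps": [[[-2.7,-2.4,0],[0,0,0]],[[-2.7,-2.4,0],[0,0,0]],[[-2.7,-2.4,0],[0,0,0]],[[-2.7,-2.4,0],[0,0,0]],[[-2.7,-2.4,0],[0,0,0]],[[-2.7,-2.4,0],[0,0,0]],[[-2.7,-2.4,0],[0,0,0]],[[-2.7,-2.4,0],[0,0,0]],[[0,0,0],[0,0,10]],[[0,0,0],[0,0,10]],[[0,0,0],[0,0,10]],[[0,0,0],[0,0,0]]], "claw": 0}}

```text
clock: 1.6
tool_pos: [0.3867, 0.2906, 0.2576]
eef_rot: [0.473, 0.881, -0.0, 0.0]
contact_force: [1.0, -0.3, -0.3]
opening: 0.5
finger_force: 0.0
```

```bash
cat >> h.py <<'E'
def go(px,py,pz,th=None):
    "delta in tool axes (cm) and turn (deg) to world target, tool-x heading th deg"
    st=sensors.get_state(); M=R.from_quat(st['eef_rot']).as_matrix(); p=np.array(st['tool_pos'])
    h=np.degrees(np.arctan2(M[1,0],M[0,0]))
    tilt=np.degrees((R.from_matrix(M).inv()*R.from_matrix(np.array([[np.cos(np.radians(th if th is not None else h)),np.sin(np.radians(th if th is not None else h)),0],[np.sin(np.radians(th if th is not None else h)),-np.cos(np.radians(th if th is not None else h)),0],[0,0,-1]]).T if 0 else np.column_stack([[np.cos(np.radians(th if th is not None else h)),np.sin(np.radians(th if th is not None else h)),0],[np.sin(np.radians(th if th is not None else h)),-np.cos(np.radians(th if th is not None else h)),0],[0,0,-1]]))).as_rotvec())
    print('t',round(st['clock'],2),'pos',p.round(4),'head',h.round(2),'op',round(st['opening'],3),'ff',np.round(st['finger_force'],1),'F',np.round(st['contact_force'],2),'| shift cm',(M.T@(np.array([px,py,pz])-p)*100).round(2),'turn',tilt.round(2))
E
python3 - <<'E'
from h import *
go(.4145,.223,.25,123.4); s=snap('scene','s1'); snap('top','t1')
E
```

```text
t 1.6 pos [0.3867 0.2906 0.2576] head 123.54 op 0.5 ff 0.0 F [ 1.05 -0.28 -0.34] | shift cm [-7.17 -1.42  0.76] turn [-0.02  0.03  0.14]
```

View pics/s1.png

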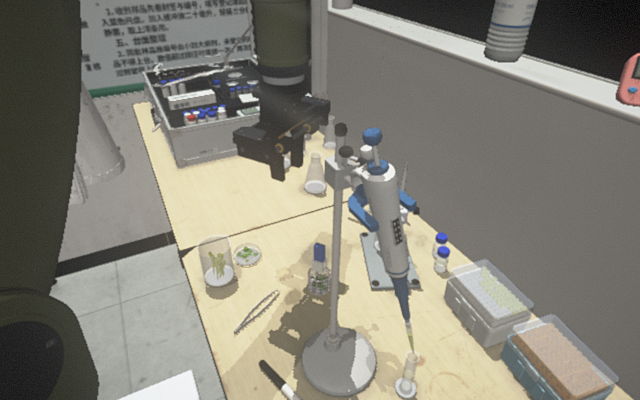

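Call:
{"fn": "step_arm", "kwargs": {"steps": [[[-3.6,-0.7,0],[0,0,0]],[[-3.6,-0.7,0],[0,0,0]],[[0,0,4],[0,0,0]],[[0,0,4],[0,0,0]],[[0,0,4],[0,0,0]],[[0,0,2],[0,0,0]],[[0,0,0],[0,0,0]]]}}

```text
clock: 2.58
tool_pos: [0.414, 0.2225, 0.1165]
eef_rot: [0.473, 0.881, -0.001, -0.001]
contact_force: [0.0, -0.1, 0.3]
opening: 0.501
finger_force: 0.0
```

Run:
```python
from h import *
go(.4145,.223,.096,123.4); s=snap('scene','s2'); t=snap('top','t2')
c=np.vstack([cv2.resize(s['img'][190:290,260:400],None,fx=4,fy=4)]); cv2.imwrite('pics/c2.png',c[:,:,::-1])
```

```text
t 2.58 pos [0.414  0.2225 0.1165] head 123.54 op 0.501 ff 0.0 F [ 0.01 -0.05  0.32] | shift cm [0.01 0.07 2.05] turn [-0.18 -0.03  0.14]
```

View pics/c2.png

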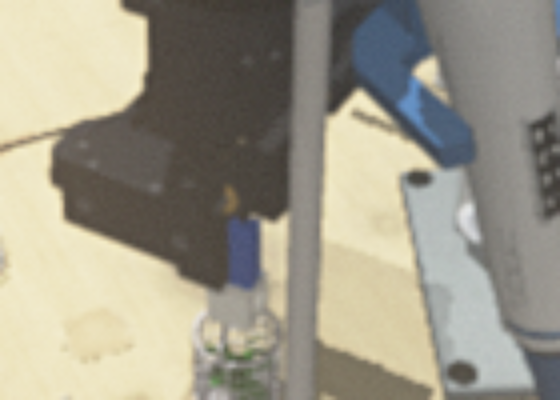

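Call:
{"fn": "step_arm", "kwargs": {"steps": [[[0,0,2.0],[0,0,0]],[[0,0,0],[0,0,0]]]}}

```text
clock: 2.92
tool_pos: [0.4149, 0.2229, 0.0981]
eef_rot: [0.474, 0.881, 0.0, -0.0]
contact_force: [0.1, -0.5, -0.3]
opening: 0.502
finger_force: 0.0
```

Call:
{"fn": "step_arm", "kwargs": {"steps": [[[0,0,0],[0,0,0]],[[0,0,0],[0,0,0]],[[0,0,0],[0,0,0]],[[0,0,0],[0,0,0]],[[0,0,0],[0,0,0]]], "claw": -1, "grip_force": 20}}

```text
clock: 3.55
tool_pos: [0.4149, 0.2229, 0.0981]
eef_rot: [0.474, 0.881, 0.0, 0.0]
contact_force: [-1.0, -0.5, 5.7]
opening: 0.132
finger_force: 20.0
```

Call:
{"fn": "step_arm", "kwargs": {"steps": [[[0,0,-4],[0,0,0]],[[0,0,-5],[0,0,0]],[[0,0,0],[0,0,0]],[[0,0,0],[0,0,0]]]}}

```text
clock: 4.05
tool_pos: [0.4144, 0.2225, 0.1871]
eef_rot: [0.474, 0.881, -0.001, -0.0]
contact_force: [-0.1, -0.3, -2.2]
opening: 0.136
finger_force: 20.0
```

Run:
```python
from h import *
go(.4145,.223,.18,123.4); s=snap('scene','s3')
c=np.vstack([cv2.resize(s['img'][130:280,230:400],None,fx=4,fy=4)]); cv2.imwrite('pics/c3.png',c[:,:,::-1])
```

```text
t 4.05 pos [0.4144 0.2225 0.1871] head 123.43 op 0.136 ff 20.0 F [-0.13 -0.34 -2.21] | shift cm [0.03 0.04 0.71] turn [-0.07 -0.    0.03]
```

View pics/c3.png

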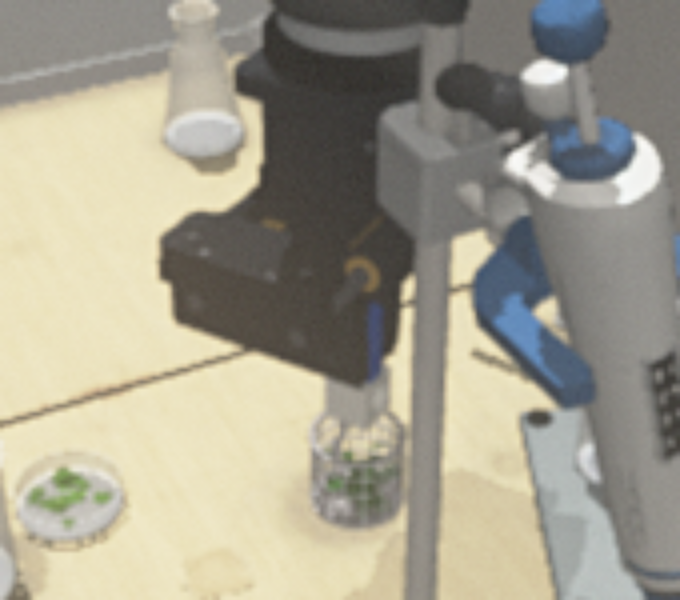

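Run:
```python
from h import *
s=dict(np.load('pics/s3.npz')); W=np.load('rod.npy')
print([proj(s,[*w,.15]).round(0).tolist() for w in W[::3]])
a=W[1:8]; c=a.mean(0); u,sv,v=np.linalg.svd(a-c); d=v[0]*np.sign(v[0][1]); print('outer dir',np.degrees(np.arctan2(d[1],d[0])),c,'res',((a-c)@[-d[1],d[0]]*1e3).round(2))
# pole top height
i=s['img']; c=cv2.resize(i[110:250,310:450],None,fx=4,fy=4,interpolation=cv2.INTER_CUBIC)
t=dict(np.load('pics/top0.npz'))['img']; c2=cv2.resize(t[145:175,280:320],None,fx=6,fy=6,interpolation=cv2.INTER_CUBIC)
o=np.zeros((560,800,3),np.uint8); o[:,:560]=c; o[:180,560:800]=c2; cv2.imwrite('pics/c4.png',o[:,:,::-1])
```

```text
[[343.0, 154.0], [351.0, 157.0], [360.0, 160.0], [368.0, 164.0], [375.0, 168.0], [381.0, 173.0], [386.0, 179.0], [390.0, 185.0], [391.0, 191.0]]
outer dir 116.51743086656869 [0.6026999  0.41632727] res [ 0.14  0.19 -0.21 -0.28 -0.05  0.03  0.19]
```

View pics/c4.png

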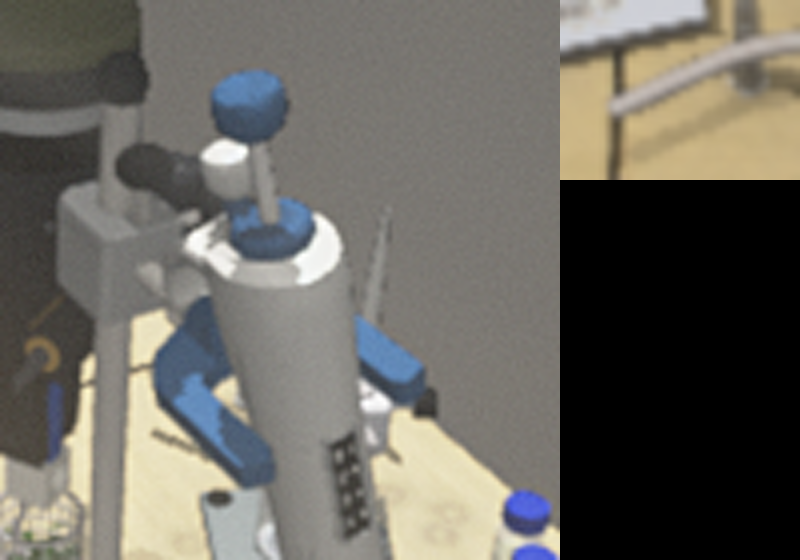

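Call:
{"fn": "step_arm", "kwargs": {"steps": [[[1.0,1.5,0],[0,0,0]],[[1.9,3.0,0],[0,0,0]],[[1.9,3.0,0],[0,0,0]],[[1.9,3.0,0],[0,0,0]],[[1.9,3.0,0],[0,0,0]],[[1.9,3.0,0],[0,0,0]],[[1.9,3.0,0],[0,0,0]],[[1.9,3.0,0],[0,0,0]],[[1.0,1.5,0],[0,0,0]],[[0,0,0],[0,0,7]],[[0,0,0],[0,0,0]],[[0,0,0],[0,0,0]]]}}

```text
clock: 5.6
tool_pos: [0.5303, 0.482, 0.1862]
eef_rot: [0.526, 0.85, -0.001, -0.0]
contact_force: [-0.4, 1.0, -1.4]
opening: 0.137
finger_force: 20.0
```

Run:
```python
from h import *
go(.5783,.4653,.1841,116.5)
```

```text
t 5.6 pos [0.5303 0.482  0.1862] head 116.53 op 0.137 ff 20.0 F [-0.41  0.97 -1.43] | shift cm [-3.63  3.55  0.2 ] turn [-0.14  0.07  0.03]
```

Call:
{"fn": "step_arm", "kwargs": {"steps": [[[-1.8,1.8,0.1],[0,0,0]],[[-1.8,1.8,0.1],[0,0,0]],[[0,0,0],[0,0,0]],[[0,0,0],[0,0,0]]]}}

```text
clock: 6.1
tool_pos: [0.5779, 0.467, 0.1853]
eef_rot: [0.526, 0.85, -0.0, -0.001]
contact_force: [0.3, -0.4, -2.4]
opening: 0.136
finger_force: 20.0
```

Run:
```python
from h import *
go(.5783,.4653,.1841,116.5)
s=snap('top','t5'); c=cv2.resize(s['img'][120:190,240:370],None,fx=6,fy=6,interpolation=cv2.INTER_CUBIC); cv2.imwrite('pics/c5.png',c[:,:,::-1])
```

```text
t 6.1 pos [0.5779 0.467  0.1853] head 116.49 op 0.136 ff 20.0 F [ 0.29 -0.42 -2.44] | shift cm [-0.17 -0.04  0.12] turn [-0.09 -0.07 -0.01]
```

View pics/c5.png

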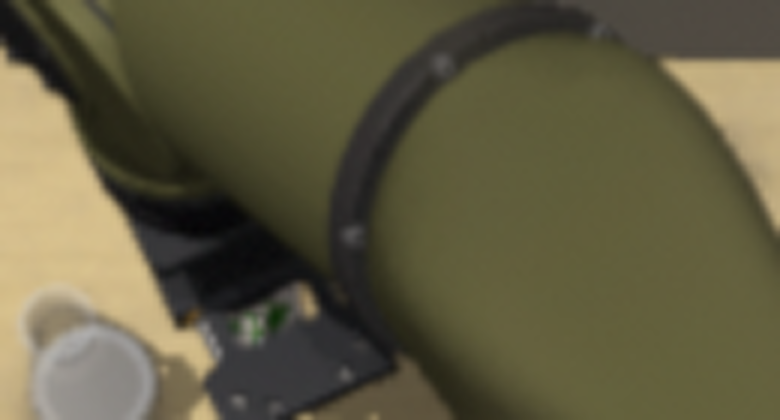

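Call:
{"fn": "step_arm", "kwargs": {"steps": [[[-0.4,-0.04,0.12],[0,0,0]],[[-0.4,0,0],[0,0,0]],[[0,0,0],[0,0,0]],[[0,0,0],[0,0,0]]]}}

```text
clock: 6.65
tool_pos: [0.5823, 0.4593, 0.1846]
eef_rot: [0.527, 0.85, 0.0, -0.0]
contact_force: [-0.4, -0.2, -1.8]
opening: 0.131
finger_force: 20.0
```

```bash
cat >> h.py <<'E'
C=np.array([.6027,.41633]); D=np.array([np.cos(np.radians(116.5)),np.sin(np.radians(116.5))])
def rel():
    st=sensors.get_state(); p=np.array(st['tool_pos']); M=R.from_quat(st['eef_rot']).as_matrix(); F=M.T@np.array(st['contact_force']); q=p[:2]-C
    print('t',round(st['clock'],2),'along',round(q@D*1e3,2),'side(tool y)',round(q@[D[1],-D[0]]*1e3,2),'z',round(p[2]*1e3,2),'head',np.degrees(np.arctan2(M[1,0],M[0,0])).round(2),'tilt',(M[:2,2]*57.3).round(2),'Ftool',F.round(2),'Mtool',(M.T@np.array(st['moment'])).round(3),p.round(4))
E
python3 -c "
from h import *
go(.5783,.4653,.184,116.5);rel()"
```

```text
t 6.65 pos [0.5823 0.4593 0.1846] head 116.43 op 0.131 ff 20.0 F [-0.35 -0.2  -1.82] | shift cm [ 0.72 -0.09  0.06] turn [ 0.01 -0.02 -0.07]
t 6.65 along 47.55 side(tool y) 0.91 z 184.65 head 116.43 tilt [0.   0.02] Ftool [-0.02 -0.4   1.82] Mtool [-0.027 -0.009 -0.025] [0.5823 0.4593 0.1846]
```

Call:
{"fn": "step_arm", "kwargs": {"steps": [[[-0.2,-0.08,0.04],[0,0,0]],[[-0.2,0,0],[0,0,0]],[[0,0,0],[0,0,0]]]}}

```text
clock: 7.02
tool_pos: [0.5836, 0.4548, 0.1841]
eef_rot: [0.527, 0.85, -0.0, 0.0]
contact_force: [0.4, 0.2, -3.1]
opening: 0.132
finger_force: 20.0
```

```bash
python3 -c "
from h import *
rel()"
```

```text
t 7.03 along 42.99 side(tool y) 0.06 z 184.06 head 116.4 tilt [-0.   -0.02] Ftool [0.   0.4  3.06] Mtool [ 0.056 -0.026  0.009] [0.5836 0.4548 0.1841]
```

Call:
{"fn": "step_arm", "kwargs": {"steps": [[[-0.15,0,0],[0,0,0]],[[-0.15,0,0],[0,0,0]],[[0,0,0],[0,0,0]]]}}

```text
clock: 7.4
tool_pos: [0.5847, 0.4523, 0.184]
eef_rot: [0.527, 0.85, -0.0, -0.0]
contact_force: [-0.5, -0.1, -1.9]
opening: 0.127
finger_force: 20.0
```

```bash
python3 -c "
from h import *
rel()"
```

```text
t 7.4 along 40.23 side(tool y) -0.03 z 184.02 head 116.42 tilt [-0.01 -0.02] Ftool [ 0.09 -0.5   1.95] Mtool [ 0.109 -0.034 -0.007] [0.5847 0.4523 0.184 ]
```

Call:
{"fn": "step_arm", "kwargs": {"steps": [[[-0.15,0,0],[0,0,0]],[[-0.15,0,0],[0,0,0]],[[0,0,0],[0,0,0]]]}}

```text
clock: 7.78
tool_pos: [0.5862, 0.4496, 0.1841]
eef_rot: [0.527, 0.85, -0.0, 0.0]
contact_force: [-0.3, 1.0, -2.7]
opening: 0.138
finger_force: 20.0
```

```bash
python3 -c "
from h import *
rel()"
```

```text
t 7.78 along 37.15 side(tool y) 0.04 z 184.1 head 116.41 tilt [-0.   -0.02] Ftool [1.04 0.15 2.7 ] Mtool [ 0.112 -0.08  -0.03 ] [0.5862 0.4496 0.1841]
```

Call:
{"fn": "step_arm", "kwargs": {"steps": [[[-0.15,0,0],[0,0,0]],[[-0.15,0,0],[0,0,0]],[[0,0,0],[0,0,0]]]}}

```text
clock: 8.15
tool_pos: [0.5875, 0.4469, 0.1841]
eef_rot: [0.527, 0.85, -0.0, 0.0]
contact_force: [0.5, 0.3, -3.2]
opening: 0.132
finger_force: 20.0
```

```bash
python3 -c "
from h import *
rel()"
```

```text
t 8.15 along 34.15 side(tool y) 0.07 z 184.12 head 116.42 tilt [ 0.   -0.01] Ftool [0.06 0.54 3.16] Mtool [ 0.167 -0.044  0.042] [0.5875 0.4469 0.1841]
```

Call:
{"fn": "step_arm", "kwargs": {"steps": [[[0,-0.05,0],[0,0,0]],[[0,0,0],[0,0,0]]]}}

```text
clock: 8.4
tool_pos: [0.5871, 0.4468, 0.1842]
eef_rot: [0.527, 0.85, 0.0, 0.0]
contact_force: [-0.1, -0.7, -2.8]
opening: 0.134
finger_force: 20.0
```

```bash
python3 -c "
from h import *
rel()"
```

```text
t 8.4 along 34.24 side(tool y) -0.32 z 184.21 head 116.42 tilt [ 0.02 -0.01] Ftool [-0.57 -0.36  2.77] Mtool [ 0.032 -0.05   0.026] [0.5871 0.4468 0.1842]
```

Call:
{"fn": "step_arm", "kwargs": {"steps": [[[0,-0.05,0],[0,0,0]],[[0,0,0],[0,0,0]]]}}

```text
clock: 8.65
tool_pos: [0.5867, 0.4468, 0.1842]
eef_rot: [0.527, 0.85, 0.0, 0.0]
contact_force: [1.0, -0.4, -2.5]
opening: 0.133
finger_force: 20.0
```

```bash
python3 -c "
from h import *
rel()"
```

```text
t 8.65 along 34.42 side(tool y) -0.77 z 184.24 head 116.43 tilt [0.02 0.01] Ftool [-0.78  0.7   2.48] Mtool [ 0.007 -0.093 -0.015] [0.5867 0.4468 0.1842]
```

Call:
{"fn": "step_arm", "kwargs": {"steps": [[[0,-0.06,0.04],[0,0,0]],[[-0.2,0,0],[0,0,0]],[[-0.2,0,0],[0,0,0]],[[0,0,0],[0,0,0]]]}}

```text
clock: 9.15
tool_pos: [0.5881, 0.4425, 0.1838]
eef_rot: [0.527, 0.85, -0.0, 0.0]
contact_force: [-0.5, -0.5, -2.0]
opening: 0.136
finger_force: 20.0
```

```bash
python3 -c "
from h import *
rel()"
```

```text
t 9.15 along 29.94 side(tool y) -1.44 z 183.79 head 116.4 tilt [ 0.01 -0.01] Ftool [-0.24 -0.63  2.01] Mtool [ 0.012 -0.048 -0.036] [0.5881 0.4425 0.1838]
```

Call:
{"fn": "step_arm", "kwargs": {"steps": [[[-0.2,0,0],[0,0,0]],[[-0.2,0,0],[0,0,0]],[[-0.1,0,0],[0,0,0]],[[0,0,0],[0,0,0]]]}}

```text
clock: 9.65
tool_pos: [0.5901, 0.4382, 0.1838]
eef_rot: [0.527, 0.85, -0.0, 0.0]
contact_force: [1.4, -0.8, -2.5]
opening: 0.136
finger_force: 20.0
```

```bash
python3 -c "
from h import *
rel()"
```

```text
t 9.65 along 25.17 side(tool y) -1.48 z 183.78 head 116.41 tilt [ 0.01 -0.01] Ftool [-1.34  0.87  2.55] Mtool [ 0.01  -0.005  0.005] [0.5901 0.4382 0.1838]
```

Call:
{"fn": "step_arm", "kwargs": {"steps": [[[-0.25,0,0],[0,0,0]],[[-0.25,0,0],[0,0,0]],[[-0.25,0,0],[0,0,0]],[[-0.25,0,0],[0,0,0]],[[0,0,0],[0,0,0]]]}}

```text
clock: 10.28
tool_pos: [0.5947, 0.429, 0.1838]
eef_rot: [0.527, 0.85, -0.0, 0.0]
contact_force: [0.7, 0.4, -3.2]
opening: 0.135
finger_force: 20.0
```

```bash
python3 -c "
from h import *
rel()"
```

```text
t 10.28 along 14.87 side(tool y) -1.48 z 183.77 head 116.4 tilt [ 0.01 -0.02] Ftool [0.03 0.8  3.23] Mtool [ 0.07  -0.08  -0.054] [0.5947 0.429  0.1838]
```

Call:
{"fn": "step_arm", "kwargs": {"steps": [[[-0.25,0,0],[0,0,0]],[[-0.25,0,0],[0,0,0]],[[-0.25,0,0],[0,0,0]],[[0,0,0],[0,0,0]]]}}

```text
clock: 10.78
tool_pos: [0.598, 0.4223, 0.1838]
eef_rot: [0.527, 0.85, -0.0, 0.0]
contact_force: [1.0, -0.3, -1.9]
opening: 0.134
finger_force: 20.0
```

```bash
python3 -c "
from h import *
rel()"
```

```text
t 10.78 along 7.39 side(tool y) -1.54 z 183.76 head 116.4 tilt [ 0.01 -0.02] Ftool [-0.66  0.74  1.92] Mtool [ 0.014 -0.068 -0.031] [0.598  0.4223 0.1838]
```

```bash
cat > fit.py <<'E'
from h import *
from scipy.optimize import least_squares
W=np.load('rod.npy'); idx=[i for i in range(1,25) if i not in (8,)]
K=np.linspace(55,186,6)
def curve(p):
    s=np.arange(-5,280,.5); th=np.interp(s,K,p[2:8]); th=np.radians(th)
    x=np.cumsum(np.cos(th))*.5; y=np.cumsum(np.sin(th))*.5; i0=np.searchsorted(s,0)
    return s,np.c_[x-x[i0]+p[0],y-y[i0]+p[1]],np.degrees(th)
post=np.array([.5673,.1962])*1e3
def res(p):
    s,c,th=curve(p); out=[]
    for i in idx:
        d=c-W[i]*1e3; j=(d**2).sum(1).argmin(); t=np.radians(th[j]); out.append((-np.sin(t)*d[j,0]+np.cos(t)*d[j,1])/.6)
    out.append(float(np.interp(271,s,c[:,0])-post[0])/2); out.append(float(np.interp(271,s,c[:,1])-post[1])/2)
    q=np.diff(p[2:8]); return np.r_[out, np.diff(q)/12, (p[2]+63.5)/1.5, ((p[0]-588.1)*.45-(p[1]-445.6)*.89)*-1/2]
f=least_squares(res,[588,445.5,-64,-75,-86,-97,-108,-120],loss='soft_l1',diff_step=1e-4)
if __name__=='__main__':
    print(f.x.round(2),f.cost, 'res',(res(f.x)[:len(idx)]*.6).round(1), res(f.x)[len(idx):].round(2))
s,c,th=curve(f.x); np.save('curve.npy',np.c_[s,c,th])
E
python3 fit.py
```

```text
[ 586.86  448.4   -63.79  -81.32  -88.41  -97.32 -108.37 -117.4 ] 5.187645033207086 res [ 0.2  0.2 -0.2 -0.3 -0.1 -0.1 -0.1  0.5  0.2  0.2 -0.2 -0.2 -0.   0.3
 -0.1  0.   0.1  0.  -0.1 -0.7 -0.4  0.7  1. ] [-1.31  0.33  0.87 -0.15 -0.18  0.17 -0.19  1.53]
```

```bash
cat > pl.py <<'E'
from h import *
import sys
# usage: pl.py bias_side_mm bias_head_deg bias_s ds n   (bias along tool y, relative to fitted curve)
bs,bh,b0,ds,n=map(float,sys.argv[1:6]); cv=np.load('curve.npy')
st=sensors.get_state(); p=np.array(st['tool_pos'])*1e3; M=R.from_quat(st['eef_rot']).as_matrix(); h=np.degrees(np.arctan2(M[1,0],M[0,0]))
F=M.T@np.array(st['contact_force']);Mo=M.T@np.array(st['moment'])
def ch(s): # average heading over block, tool-x = outward
    return 180+np.mean([np.interp(s+a,cv[:,0],cv[:,3]) for a in np.linspace(-11,11,9)])
def pose(s):
    q=np.array([np.mean([np.interp(s+a,cv[:,0],cv[:,k]) for a in np.linspace(-11,11,9)]) for k in(1,2)]); t=np.radians(ch(s)); return q+bs*np.array([np.sin(t),-np.cos(t)]),ch(s)+bh
S=np.arange(20,230,.25); j=np.argmin([ (p[:2]-pose(s)[0])@(p[:2]-pose(s)[0]) for s in S]); s0=S[j]
q,hh=pose(s0); t=np.radians(hh); y=np.array([np.sin(t),-np.cos(t)])
print('t %.1f s %.1f side_err %.2f head_err %.2f h %.1f z %.1f'%(st['clock'],s0+b0,(p[:2]-q)@y,h-hh,h,p[2]),'F',F.round(1),'M',Mo.round(3),p[:2].round(1))
pp,hp=p[:2],h
for k in range(1,int(n)+1):
    q,hh=pose(s0+ds*k); t=np.radians(hp); X=np.array([np.cos(t),np.sin(t)]); Y=np.array([np.sin(t),-np.cos(t)]); d=q-pp
    print('[[%.2f, %.2f, 0], [0, 0, %.1f]],'%(d@X/10,d@Y/10,hp-hh),end=' '); pp,hp=q,hh
print()
E
python3 pl.py -1.5 0 0 2.5 4
```

```text
t 10.8 s 28.5 side_err -0.03 head_err 0.19 h 116.4 z 183.8 F [-0.7  0.7  1.9] M [ 0.014 -0.068 -0.031] [598.  422.3]
[[-0.26, 0.00, 0], [0, 0, 0.2]], [[-0.25, -0.00, 0], [0, 0, 0.0]], [[-0.25, 0.00, 0], [0, 0, 0.0]], [[-0.25, 0.00, 0], [0, 0, 0.0]],
```

Call:
{"fn": "step_arm", "kwargs": {"steps": [[[-0.25,0,0],[0,0,0.2]],[[-0.25,0,0],[0,0,0]],[[-0.25,0,0],[0,0,0]],[[-0.25,0,0],[0,0,0]],[[0,0,0],[0,0,0]]]}}

```text
clock: 11.4
tool_pos: [0.6025, 0.4133, 0.1838]
eef_rot: [0.528, 0.849, -0.0, 0.0]
contact_force: [-0.3, -0.2, -1.9]
opening: 0.137
finger_force: 20.0
```

```bash
python3 pl.py -1.5 0 0 2 5
```

```text
t 11.4 s 38.5 side_err 0.03 head_err -0.01 h 116.2 z 183.8 F [-0.  -0.4  1.9] M [ 0.053 -0.108 -0.008] [602.5 413.3]
[[-0.21, -0.00, 0], [0, 0, -0.0]], [[-0.20, -0.00, 0], [0, 0, 0.0]], [[-0.20, -0.00, 0], [0, 0, 0.0]], [[-0.20, -0.00, 0], [0, 0, 0.1]], [[-0.20, -0.00, 0], [0, 0, 0.3]],
```

Call:
{"fn": "step_arm", "kwargs": {"steps": [[[-0.2,0,0],[0,0,0]],[[-0.2,0,0],[0,0,0]],[[-0.2,0,0],[0,0,0.1]],[[-0.2,0,0],[0,0,0.2]],[[0,0,0],[0,0,0]]]}}

```text
clock: 12.02
tool_pos: [0.606, 0.4062, 0.1838]
eef_rot: [0.531, 0.848, 0.0, 0.0]
contact_force: [-0.2, -0.2, -2.4]
opening: 0.131
finger_force: 20.0
```

```bash
python3 pl.py -1.5 0 0 2 5
```

```text
t 12.0 s 46.2 side_err 0.07 head_err -0.14 h 115.9 z 183.8 F [-0.1 -0.3  2.4] M [-0.11  -0.134  0.029] [606.  406.2]
[[-0.20, -0.01, 0], [0, 0, 0.1]], [[-0.20, -0.00, 0], [0, 0, 0.4]], [[-0.20, -0.00, 0], [0, 0, 0.4]], [[-0.20, -0.00, 0], [0, 0, 0.6]], [[-0.20, -0.00, 0], [0, 0, 0.7]],
```

Call:
{"fn": "step_arm", "kwargs": {"steps": [[[0,0.04,0],[0,0,0]],[[0,0,0],[0,0,0]]]}}

```text
clock: 12.28
tool_pos: [0.606, 0.4069, 0.1837]
eef_rot: [0.53, 0.848, -0.0, -0.0]
contact_force: [-0.2, -0.5, -1.3]
opening: 0.132
finger_force: 20.0
```

```bash
python3 pl.py -1.1 0 0 2 5
```

```text
t 12.3 s 45.8 side_err -0.09 head_err -0.15 h 115.9 z 183.7 F [-0.4 -0.4  1.3] M [ 0.047 -0.03  -0.013] [606.  406.9]
[[-0.20, 0.01, 0], [0, 0, 0.1]], [[-0.20, -0.00, 0], [0, 0, 0.3]], [[-0.20, -0.00, 0], [0, 0, 0.4]], [[-0.20, -0.00, 0], [0, 0, 0.6]], [[-0.20, -0.00, 0], [0, 0, 0.7]],
```

Call:
{"fn": "step_arm", "kwargs": {"steps": [[[0,0.04,0],[0,0,0]],[[0,0,0],[0,0,0]]]}}

```text
clock: 12.52
tool_pos: [0.6064, 0.407, 0.1837]
eef_rot: [0.53, 0.848, 0.0, -0.0]
contact_force: [-0.5, 0.9, -2.4]
opening: 0.134
finger_force: 20.0
```

```bash
python3 pl.py -0.7 0 0 2 5
```

```text
t 12.5 s 45.8 side_err -0.01 head_err -0.15 h 115.9 z 183.7 F [ 1.  -0.   2.4] M [ 0.058 -0.027 -0.04 ] [606.4 407. ]
[[-0.20, 0.00, 0], [0, 0, 0.1]], [[-0.20, -0.00, 0], [0, 0, 0.3]], [[-0.20, -0.00, 0], [0, 0, 0.4]], [[-0.20, -0.00, 0], [0, 0, 0.6]], [[-0.20, -0.00, 0], [0, 0, 0.7]],
```

```bash
python3 - <<'E'
t=open('pl.py').read()
t=t.replace("F=M.T@np.array(st['contact_force']);Mo=M.T@np.array(st['moment'])","""
A=[]
for i in range(5):
    st=sensors.get_state(); A.append(np.r_[M.T@np.array(st['contact_force']),M.T@np.array(st['moment'])]); vision.snapshot('top') if i<4 else 0
A=np.array(A); F,Mo=A.mean(0)[:3],A.mean(0)[3:]; sd=A.std(0)[3:]""").replace("'M',Mo.round(3)","'M',Mo.round(3),'sd',sd.round(3)")
open('pl.py','w').write(t)
E
python3 pl.py -0.9 0 0 2 5
```

```text
t 12.7 s 45.8 side_err 0.19 head_err -0.15 h 115.9 z 183.7 F [ 0.3 -0.2  1.9] M [ 0.051 -0.03  -0.018] sd [0.03  0.008 0.026] [606.4 407. ]
[[-0.20, -0.02, 0], [0, 0, 0.1]], [[-0.20, -0.00, 0], [0, 0, 0.3]], [[-0.20, -0.00, 0], [0, 0, 0.4]], [[-0.20, -0.00, 0], [0, 0, 0.6]], [[-0.20, -0.00, 0], [0, 0, 0.7]],
```

Call:
{"fn": "step_arm", "kwargs": {"steps": [[[-0.2,-0.02,0],[0,0,0.1]],[[-0.2,0,0],[0,0,0.3]],[[-0.2,0,0],[0,0,0.4]],[[0,0,0],[0,0,0]]]}}

```text
clock: 13.22
tool_pos: [0.6091, 0.4011, 0.1838]
eef_rot: [0.537, 0.844, -0.0, 0.0]
contact_force: [-0.6, -0.3, -2.5]
opening: 0.127
finger_force: 20.0
```

```bash
python3 pl.py -0.9 0 0 2 5
```

```text
t 13.4 s 52.2 side_err 0.03 head_err 0.11 h 115.1 z 183.8 F [ 0.5 -0.5  2.2] M [ 0.049 -0.047 -0.008] sd [0.022 0.031 0.041] [609.1 401.1]
[[-0.19, -0.00, 0], [0, 0, 0.7]], [[-0.20, -0.00, 0], [0, 0, 0.7]], [[-0.20, -0.00, 0], [0, 0, 0.8]], [[-0.20, -0.00, 0], [0, 0, 0.9]], [[-0.20, -0.00, 0], [0, 0, 1.0]],
```

Call:
{"fn": "step_arm", "kwargs": {"steps": [[[-0.2,0,0],[0,0,0.7]],[[-0.2,0,0],[0,0,0.7]],[[-0.2,0,0],[0,0,0.8]],[[0,0,0],[0,0,0]]]}}

```text
clock: 13.92
tool_pos: [0.6116, 0.3957, 0.1837]
eef_rot: [0.553, 0.833, -0.0, 0.0]
contact_force: [-0.1, -0.6, -1.9]
opening: 0.136
finger_force: 20.0
```

```bash
python3 pl.py -0.9 0 0 2 5
```

```text
t 14.1 s 58.2 side_err 0.07 head_err -0.03 h 112.9 z 183.7 F [-0.2 -0.2  2.2] M [ 0.061 -0.02  -0.011] sd [0.018 0.022 0.018] [611.6 395.7]
[[-0.19, -0.01, 0], [0, 0, 0.9]], [[-0.20, -0.00, 0], [0, 0, 1.0]], [[-0.20, -0.00, 0], [0, 0, 1.1]], [[-0.20, -0.00, 0], [0, 0, 1.2]], [[-0.20, -0.00, 0], [0, 0, 1.3]],
```

Call:
{"fn": "step_arm", "kwargs": {"steps": [[[-0.2,-0.01,0],[0,0,0.9]],[[-0.2,0,0],[0,0,1.0]],[[-0.2,0,0],[0,0,1.1]],[[0,0,0],[0,0,0]]]}}

```text
clock: 14.62
tool_pos: [0.6137, 0.3901, 0.1838]
eef_rot: [0.574, 0.819, -0.0, 0.0]
contact_force: [-0.2, 0.5, -1.3]
opening: 0.134
finger_force: 20.0
```

```bash
python3 pl.py -0.9 0 0 2 5
```

```text
t 14.8 s 64.2 side_err 0.03 head_err -0.00 h 109.9 z 183.8 F [0.2 0.3 1.6] M [ 0.07  -0.022  0.005] sd [0.016 0.012 0.024] [613.7 390.1]
[[-0.19, -0.01, 0], [0, 0, 1.2]], [[-0.20, -0.00, 0], [0, 0, 1.3]], [[-0.20, -0.00, 0], [0, 0, 1.3]], [[-0.20, -0.00, 0], [0, 0, 1.3]], [[-0.20, -0.00, 0], [0, 0, 1.2]],
```

Call:
{"fn": "step_arm", "kwargs": {"steps": [[[-0.2,-0.03,0],[0,0,1.2]],[[-0.2,0,0],[0,0,1.3]],[[-0.2,0,0],[0,0,1.3]],[[0,0,0],[0,0,0]]]}}

```text
clock: 15.32
tool_pos: [0.6153, 0.3842, 0.1838]
eef_rot: [0.601, 0.799, -0.0, 0.0]
contact_force: [-0.0, 0.0, -2.0]
opening: 0.139
finger_force: 20.0
```

```bash
python3 pl.py -1.1 0 0 2 5
```

```text
t 15.5 s 70.5 side_err 0.02 head_err 0.23 h 106.1 z 183.8 F [ 0.  -0.3  1.6] M [ 0.045 -0.026 -0.004] sd [0.021 0.018 0.019] [615.3 384.2]
[[-0.20, -0.01, 0], [0, 0, 1.5]], [[-0.20, -0.00, 0], [0, 0, 1.2]], [[-0.20, -0.00, 0], [0, 0, 1.1]], [[-0.20, -0.00, 0], [0, 0, 1.1]], [[-0.20, -0.00, 0], [0, 0, 1.0]],
```

Smooth. Continuing.

Call:
{"fn": "step_arm", "kwargs": {"steps": [[[-0.2,-0.01,0],[0,0,1.4]],[[-0.2,0,0],[0,0,1.2]],[[-0.2,0,0],[0,0,1.1]],[[0,0,0],[0,0,0]]]}}

```text
clock: 16.02
tool_pos: [0.6167, 0.3784, 0.1838]
eef_rot: [0.627, 0.779, -0.0, 0.0]
contact_force: [-0.1, -0.1, -1.8]
opening: 0.129
finger_force: 20.0
```

```bash
python3 pl.py -1.1 0 0 2 5
```

```text
t 16.2 s 76.5 side_err 0.00 head_err 0.09 h 102.4 z 183.8 F [-0.1  0.2  2.1] M [ 0.041 -0.064 -0.003] sd [0.032 0.014 0.019] [616.7 378.4]
[[-0.19, -0.00, 0], [0, 0, 1.2]], [[-0.20, -0.00, 0], [0, 0, 1.0]], [[-0.20, -0.00, 0], [0, 0, 0.9]], [[-0.20, -0.00, 0], [0, 0, 0.9]], [[-0.20, -0.00, 0], [0, 0, 0.8]],
```

Call:
{"fn": "step_arm", "kwargs": {"steps": [[[-0.2,0,0],[0,0,1.2]],[[-0.2,0,0],[0,0,1.0]],[[-0.2,0,0],[0,0,0.9]],[[0,0,0],[0,0,0]]]}}

```text
clock: 16.73
tool_pos: [0.6179, 0.3725, 0.1838]
eef_rot: [0.648, 0.762, -0.0, 0.0]
contact_force: [-0.3, -0.2, -2.5]
opening: 0.135
finger_force: 20.0
```

```bash
python3 pl.py -1.1 0 0 2 5
```

```text
t 16.9 s 82.8 side_err 0.05 head_err 0.09 h 99.3 z 183.8 F [-0.1 -0.5  1.8] M [ 0.051 -0.051  0.02 ] sd [0.017 0.031 0.035] [617.9 372.5]
[[-0.21, -0.01, 0], [0, 0, 0.9]], [[-0.20, -0.00, 0], [0, 0, 0.8]], [[-0.20, -0.00, 0], [0, 0, 0.7]], [[-0.20, -0.00, 0], [0, 0, 0.7]], [[-0.20, -0.00, 0], [0, 0, 0.6]],
```

Call:
{"fn": "step_arm", "kwargs": {"steps": [[[-0.2,-0.01,0],[0,0,0.9]],[[-0.2,0,0],[0,0,0.8]],[[-0.2,0,0],[0,0,0.7]],[[0,0,0],[0,0,0]]]}}

```text
clock: 17.42
tool_pos: [0.6187, 0.3666, 0.1838]
eef_rot: [0.663, 0.748, -0.0, 0.0]
contact_force: [-0.4, -0.2, -2.1]
opening: 0.135
finger_force: 20.0
```

```bash
python3 pl.py -1.1 0 0 2 5
```

```text
t 17.6 s 88.8 side_err 0.02 head_err 0.08 h 96.9 z 183.8 F [ 0.2 -0.   1.8] M [ 0.052 -0.068 -0.001] sd [0.036 0.009 0.023] [618.7 366.6]
[[-0.21, -0.00, 0], [0, 0, 0.7]], [[-0.20, -0.00, 0], [0, 0, 0.6]], [[-0.20, -0.00, 0], [0, 0, 0.5]], [[-0.20, -0.00, 0], [0, 0, 0.5]], [[-0.20, -0.00, 0], [0, 0, 0.6]],
```

Call:
{"fn": "step_arm", "kwargs": {"steps": [[[-0.2,0,0],[0,0,0.7]],[[-0.2,0,0],[0,0,0.6]],[[-0.2,0,0],[0,0,0.5]],[[-0.2,0,0],[0,0,0.5]],[[0,0,0],[0,0,0]]]}}

```text
clock: 18.25
tool_pos: [0.6195, 0.3587, 0.1838]
eef_rot: [0.678, 0.735, -0.0, 0.0]
contact_force: [-0.6, 0.6, -2.1]
opening: 0.13
finger_force: 20.0
```

```bash
python3 pl.py -1.1 0 0 2 5
```

```text
t 18.4 s 96.8 side_err 0.05 head_err 0.13 h 94.6 z 183.8 F [0.2 0.1 1.8] M [ 0.063 -0.03  -0.003] sd [0.022 0.028 0.029] [619.5 358.7]
[[-0.21, -0.01, 0], [0, 0, 0.7]], [[-0.20, -0.00, 0], [0, 0, 0.6]], [[-0.20, -0.00, 0], [0, 0, 0.6]], [[-0.20, -0.00, 0], [0, 0, 0.6]], [[-0.20, -0.00, 0], [0, 0, 0.6]],
```

Call:
{"fn": "step_arm", "kwargs": {"steps": [[[-0.2,-0.01,0],[0,0,0.7]],[[-0.2,0,0],[0,0,0.6]],[[-0.2,0,0],[0,0,0.6]],[[-0.2,0,0],[0,0,0.6]],[[0,0,0],[0,0,0]]]}}

```text
clock: 19.08
tool_pos: [0.6199, 0.3507, 0.1837]
eef_rot: [0.694, 0.72, -0.0, 0.0]
contact_force: [0.2, -0.1, -2.0]
opening: 0.136
finger_force: 20.0
```

```bash
python3 pl.py -1.1 0 0 2 5
```

```text
t 19.3 s 104.8 side_err -0.01 head_err -0.08 h 92.1 z 183.7 F [ 0.  -0.3  2.1] M [ 0.089 -0.044 -0.002] sd [0.028 0.047 0.033] [619.9 350.7]
[[-0.20, 0.00, 0], [0, 0, 0.5]], [[-0.20, -0.00, 0], [0, 0, 0.6]], [[-0.20, -0.00, 0], [0, 0, 0.6]], [[-0.20, -0.00, 0], [0, 0, 0.6]], [[-0.20, -0.00, 0], [0, 0, 0.6]],
```

Call:
{"fn": "step_arm", "kwargs": {"steps": [[[0,-0.03,0],[0,0,0]],[[-0.2,0,0],[0,0,0.5]],[[-0.2,0,0],[0,0,0.6]],[[-0.2,0,0],[0,0,0.6]],[[0,0,0],[0,0,0]]]}}

```text
clock: 19.9
tool_pos: [0.6198, 0.3446, 0.1838]
eef_rot: [0.705, 0.71, -0.0, 0.0]
contact_force: [0.8, 0.6, -1.7]
opening: 0.136
finger_force: 20.0
```

```bash
python3 pl.py -1.4 0 0 2 5
```

```text
t 20.1 s 110.8 side_err 0.03 head_err 0.05 h 90.4 z 183.8 F [0.4 0.3 2.2] M [ 0.074 -0.064  0.003] sd [0.016 0.033 0.029] [619.8 344.6]
[[-0.19, -0.00, 0], [0, 0, 0.7]], [[-0.20, -0.00, 0], [0, 0, 0.6]], [[-0.20, -0.00, 0], [0, 0, 0.7]], [[-0.20, -0.00, 0], [0, 0, 0.7]], [[-0.20, -0.00, 0], [0, 0, 0.7]],
```

Call:
{"fn": "step_arm", "kwargs": {"steps": [[[-0.2,-0.01,0],[0,0,0.7]],[[-0.2,0,0],[0,0,0.6]],[[-0.2,0,0],[0,0,0.7]],[[-0.2,0,0],[0,0,0.7]],[[0,0,0],[0,0,0]]]}}

```text
clock: 20.72
tool_pos: [0.6196, 0.3367, 0.1838]
eef_rot: [0.721, 0.693, -0.0, 0.0]
contact_force: [-0.4, 0.0, -2.3]
opening: 0.132
finger_force: 20.0
```

```bash
python3 pl.py -1.5 0 0 2 5
```

```text
t 20.9 s 118.8 side_err 0.07 head_err -0.04 h 87.7 z 183.8 F [0.2 0.3 2. ] M [ 0.064 -0.047 -0.007] sd [0.023 0.019 0.017] [619.6 336.7]
[[-0.19, -0.01, 0], [0, 0, 0.6]], [[-0.20, -0.00, 0], [0, 0, 0.7]], [[-0.20, -0.00, 0], [0, 0, 0.7]], [[-0.20, -0.00, 0], [0, 0, 0.7]], [[-0.20, -0.00, 0], [0, 0, 0.7]],
```

Call:
{"fn": "step_arm", "kwargs": {"steps": [[[-0.2,-0.01,0],[0,0,0.6]],[[-0.2,0,0],[0,0,0.7]],[[-0.2,0,0],[0,0,0.7]],[[-0.2,0,0],[0,0,0.7]],[[0,0,0],[0,0,0]]]}}

```text
clock: 21.55
tool_pos: [0.619, 0.3287, 0.1838]
eef_rot: [0.737, 0.676, -0.0, 0.0]
contact_force: [-0.3, 0.2, -1.8]
opening: 0.134
finger_force: 20.0
```

```bash
python3 pl.py -1.5 0 0 2 5
```

```text
t 21.8 s 127.0 side_err 0.05 head_err 0.13 h 85.0 z 183.8 F [ 0.3 -0.   2.2] M [ 0.044 -0.063  0.006] sd [0.023 0.024 0.026] [619.  328.7]
[[-0.21, -0.01, 0], [0, 0, 0.9]], [[-0.20, -0.00, 0], [0, 0, 0.7]], [[-0.20, -0.00, 0], [0, 0, 0.8]], [[-0.20, -0.00, 0], [0, 0, 0.8]], [[-0.20, -0.00, 0], [0, 0, 0.8]],
```

Call:
{"fn": "step_arm", "kwargs": {"steps": [[[-0.2,-0.01,0],[0,0,0.9]],[[-0.2,0,0],[0,0,0.7]],[[-0.2,0,0],[0,0,0.8]],[[-0.2,0,0],[0,0,0.8]],[[0,0,0],[0,0,0]]]}}

```text
clock: 22.38
tool_pos: [0.618, 0.3208, 0.1838]
eef_rot: [0.756, 0.655, -0.0, 0.0]
contact_force: [0.2, -0.5, -1.9]
opening: 0.135
finger_force: 20.0
```

```bash
python3 pl.py -1.5 0 0 2 5
```

```text
t 22.6 s 135.0 side_err -0.04 head_err -0.10 h 81.8 z 183.8 F [-0.  -0.2  1.8] M [ 0.083 -0.056  0.02 ] sd [0.015 0.016 0.015] [618.  320.8]
[[-0.20, 0.00, 0], [0, 0, 0.7]], [[-0.20, -0.00, 0], [0, 0, 0.8]], [[-0.20, -0.00, 0], [0, 0, 0.8]], [[-0.20, -0.00, 0], [0, 0, 0.8]], [[-0.20, -0.00, 0], [0, 0, 0.8]],
```

Call:
{"fn": "step_arm", "kwargs": {"steps": [[[-0.2,-0.03,0],[0,0,1.0]],[[-0.2,0,0],[0,0,0.8]],[[-0.2,0,0],[0,0,0.8]],[[0,0,0],[0,0,0]]]}}

```text
clock: 23.08
tool_pos: [0.6167, 0.3148, 0.1837]
eef_rot: [0.771, 0.637, -0.0, 0.0]
contact_force: [-0.7, -0.3, -1.2]
opening: 0.137
finger_force: 20.0
```

```bash
python3 pl.py -1.8 0 0 2 5
```

```text
t 23.3 s 141.2 side_err -0.05 head_err -0.23 h 79.2 z 183.7 F [0.  0.1 1.9] M [-0.001 -0.097 -0.015] sd [0.03  0.021 0.023] [616.7 314.8]
[[-0.20, 0.00, 0], [0, 0, 0.6]], [[-0.20, -0.00, 0], [0, 0, 0.8]], [[-0.20, -0.00, 0], [0, 0, 0.8]], [[-0.20, -0.00, 0], [0, 0, 0.8]], [[-0.20, -0.00, 0], [0, 0, 0.8]],
```

Call:
{"fn": "step_arm", "kwargs": {"steps": [[[-0.2,0.02,0],[0,0,0.6]],[[-0.2,0,0],[0,0,0.8]],[[-0.2,0,0],[0,0,0.8]],[[-0.2,0,0],[0,0,0.8]],[[0,0,0],[0,0,0]]]}}

```text
clock: 23.9
tool_pos: [0.6153, 0.307, 0.1837]
eef_rot: [0.787, 0.617, -0.0, 0.0]
contact_force: [-0.6, 0.2, -2.2]
opening: 0.136
finger_force: 20.0
```

```bash
python3 pl.py -1.6 0 0 2 5
```

```text
t 24.1 s 149.2 side_err 0.03 head_err 0.11 h 76.2 z 183.7 F [-0.1 -0.2  2.2] M [ 0.084 -0.077  0.023] sd [0.014 0.029 0.017] [615.3 307. ]
[[-0.21, -0.01, 0], [0, 0, 0.9]], [[-0.20, -0.00, 0], [0, 0, 0.8]], [[-0.20, -0.00, 0], [0, 0, 0.8]], [[-0.20, -0.00, 0], [0, 0, 0.8]], [[-0.20, -0.00, 0], [0, 0, 0.8]],
```

Call:
{"fn": "step_arm", "kwargs": {"steps": [[[-0.2,-0.02,0],[0,0,1.1]],[[-0.2,0,0],[0,0,0.8]],[[-0.2,0,0],[0,0,0.8]],[[0,0,0],[0,0,0]]]}}

```text
clock: 24.6
tool_pos: [0.6136, 0.3012, 0.1838]
eef_rot: [0.801, 0.598, -0.0, 0.0]
contact_force: [0.7, -1.0, -1.7]
opening: 0.131
finger_force: 20.0
```

```bash
python3 pl.py -1.75 0 0 2 5
```

```text
t 24.8 s 155.2 side_err 0.06 head_err -0.15 h 73.5 z 183.8 F [-0.3  0.6  1.4] M [ 0.04  -0.087  0.009] sd [0.027 0.023 0.034] [613.6 301.2]
[[-0.19, -0.01, 0], [0, 0, 0.6]], [[-0.20, -0.00, 0], [0, 0, 0.8]], [[-0.20, -0.00, 0], [0, 0, 0.8]], [[-0.20, -0.00, 0], [0, 0, 0.8]], [[-0.20, -0.00, 0], [0, 0, 0.7]],
```

Call:
{"fn": "step_arm", "kwargs": {"steps": [[[-0.2,-0.01,0],[0,0,0.7]],[[-0.2,0,0],[0,0,0.8]],[[-0.2,0,0],[0,0,0.8]],[[0,0,0],[0,0,0]]]}}

```text
clock: 25.3
tool_pos: [0.6118, 0.2954, 0.1838]
eef_rot: [0.813, 0.582, -0.0, 0.0]
contact_force: [0.2, -0.2, -1.8]
opening: 0.135
finger_force: 20.0
```

```bash
python3 pl.py -1.75 0 0 2 5
```

```text
t 25.5 s 161.5 side_err 0.14 head_err -0.03 h 71.2 z 183.8 F [-0.5  1.1  2.1] M [-0.167 -0.217  0.002] sd [0.027 0.011 0.028] [611.8 295.4]
[[-0.20, -0.02, 0], [0, 0, 0.7]], [[-0.20, -0.00, 0], [0, 0, 0.7]], [[-0.20, -0.00, 0], [0, 0, 0.7]], [[-0.20, -0.00, 0], [0, 0, 0.7]], [[-0.20, -0.00, 0], [0, 0, 0.7]],
```

Call:
{"fn": "step_arm", "kwargs": {"steps": [[[0,0.05,0],[0,0,0]],[[0,0,0],[0,0,0]]]}}

```text
clock: 25.75
tool_pos: [0.612, 0.2958, 0.1837]
eef_rot: [0.813, 0.582, -0.0, -0.0]
contact_force: [0.3, -0.5, -1.6]
opening: 0.131
finger_force: 20.0
```

```bash
python3 pl.py -1.25 0 0 2 5
```

```text
t 25.9 s 161.0 side_err -0.27 head_err -0.18 h 71.2 z 183.7 F [-0.1  0.4  1.5] M [-0.024 -0.14   0.008] sd [0.02  0.025 0.019] [612.  295.8]
[[-0.20, 0.03, 0], [0, 0, 0.6]], [[-0.20, -0.00, 0], [0, 0, 0.7]], [[-0.20, -0.00, 0], [0, 0, 0.7]], [[-0.20, -0.00, 0], [0, 0, 0.7]], [[-0.20, -0.00, 0], [0, 0, 0.7]],
```

Call:
{"fn": "step_arm", "kwargs": {"steps": [[[0,0.03,0],[0,0,0]],[[-0.2,0,0],[0,0,0.6]],[[-0.2,0,0],[0,0,0.7]],[[0,0,0],[0,0,0]]]}}

```text
clock: 26.45
tool_pos: [0.6111, 0.2915, 0.1837]
eef_rot: [0.82, 0.573, -0.0, 0.0]
contact_force: [0.0, 0.2, -1.4]
opening: 0.133
finger_force: 20.0
```

```bash
python3 pl.py -1.2 0 0 2 5
```

```text
t 26.6 s 165.5 side_err 0.20 head_err 0.16 h 69.9 z 183.7 F [0.3 0.  1.9] M [ 0.069 -0.092  0.01 ] sd [0.024 0.029 0.018] [611.1 291.5]
[[-0.21, -0.02, 0], [0, 0, 0.9]], [[-0.20, -0.00, 0], [0, 0, 0.7]], [[-0.20, -0.00, 0], [0, 0, 0.7]], [[-0.20, -0.00, 0], [0, 0, 0.7]], [[-0.20, -0.00, 0], [0, 0, 0.7]],
```

Call:
{"fn": "step_arm", "kwargs": {"steps": [[[-0.2,-0.01,0],[0,0,0.8]],[[-0.2,0,0],[0,0,0.7]],[[-0.2,0,0],[0,0,0.7]],[[0,0,0],[0,0,0]]]}}

```text
clock: 27.15
tool_pos: [0.6089, 0.286, 0.1837]
eef_rot: [0.831, 0.557, -0.0, 0.0]
contact_force: [-0.3, -0.3, -1.8]
opening: 0.13
finger_force: 20.0
```

```bash
python3 pl.py -1.1 0 0 2 5
```

```text
t 27.4 s 171.5 side_err 0.09 head_err 0.10 h 67.7 z 183.7 F [-0.2 -0.3  1.5] M [ 0.068 -0.093 -0.002] sd [0.033 0.02  0.023] [608.9 286. ]
[[-0.20, -0.01, 0], [0, 0, 0.8]], [[-0.20, -0.00, 0], [0, 0, 0.7]], [[-0.20, -0.00, 0], [0, 0, 0.6]], [[-0.20, -0.00, 0], [0, 0, 0.5]], [[-0.20, -0.00, 0], [0, 0, 0.5]],
```

Call:
{"fn": "step_arm", "kwargs": {"steps": [[[-0.2,0,0],[0,0,0.8]],[[-0.2,0,0],[0,0,0.7]],[[-0.2,0,0],[0,0,0.6]],[[0,0,0],[0,0,0]]]}}

```text
clock: 27.85
tool_pos: [0.6065, 0.2805, 0.1838]
eef_rot: [0.841, 0.542, -0.0, 0.0]
contact_force: [-0.4, 0.9, -2.2]
opening: 0.135
finger_force: 20.0
```

```bash
python3 pl.py -1.0 0 0 2 5
```

```text
t 28.1 s 177.5 side_err 0.02 head_err -0.02 h 65.6 z 183.8 F [-0.2 -0.   1.9] M [ 0.062 -0.101  0.   ] sd [0.026 0.018 0.022] [606.5 280.5]
[[-0.20, -0.00, 0], [0, 0, 0.5]], [[-0.20, -0.00, 0], [0, 0, 0.5]], [[-0.20, -0.00, 0], [0, 0, 0.5]], [[-0.20, -0.00, 0], [0, 0, 0.4]], [[-0.20, -0.00, 0], [0, 0, 0.3]],
```

Call:
{"fn": "step_arm", "kwargs": {"steps": [[[-0.2,0,0],[0,0,0.6]],[[-0.2,0,0],[0,0,0.6]],[[-0.2,0,0],[0,0,0.5]],[[0,0,0],[0,0,0]]]}}

```text
clock: 28.55
tool_pos: [0.6039, 0.275, 0.1837]
eef_rot: [0.848, 0.529, -0.0, 0.0]
contact_force: [0.2, -1.3, -1.6]
opening: 0.135
finger_force: 20.0
```

```bash
python3 pl.py -1.0 0 0 2 5
```

```text
t 28.8 s 183.5 side_err 0.01 head_err -0.23 h 63.9 z 183.7 F [-0.1  0.1  1.8] M [ 0.05  -0.107 -0.01 ] sd [0.015 0.016 0.03 ] [603.9 275. ]
[[-0.20, -0.00, 0], [0, 0, 0.2]], [[-0.20, -0.00, 0], [0, 0, 0.3]], [[-0.20, -0.00, 0], [0, 0, 0.3]], [[-0.20, -0.00, 0], [0, 0, 0.2]], [[-0.20, -0.00, 0], [0, 0, 0.2]],
```

Call:
{"fn": "step_arm", "kwargs": {"steps": [[[-0.2,0,0],[0,0,0.2]],[[-0.2,0,0],[0,0,0.3]],[[0,0,0],[0,0,0]]]}}

```text
clock: 29.12
tool_pos: [0.6022, 0.2714, 0.1837]
eef_rot: [0.851, 0.526, -0.0, 0.0]
contact_force: [-0.0, -0.4, -2.4]
opening: 0.132
finger_force: 20.0
```

```bash
python3 pl.py -1.0 0 0 2 5
```

```text
t 29.3 s 187.5 side_err 0.05 head_err -0.02 h 63.4 z 183.7 F [-0.2  0.2  2.1] M [ 0.012 -0.112  0.007] sd [0.041 0.028 0.019] [602.2 271.4]
[[-0.19, -0.01, 0], [0, 0, 0.3]], [[-0.20, -0.00, 0], [0, 0, 0.2]], [[-0.20, -0.00, 0], [0, 0, 0.2]], [[-0.20, -0.00, 0], [0, 0, 0.1]], [[-0.20, -0.00, 0], [0, 0, 0.1]],
```

Call:
{"fn": "step_arm", "kwargs": {"steps": [[[-0.2,0.02,0],[0,0,0.3]],[[-0.2,0,0],[0,0,0.2]],[[0,0,0],[0,0,0]]]}}

```text
clock: 29.7
tool_pos: [0.6006, 0.2677, 0.1837]
eef_rot: [0.853, 0.522, -0.0, 0.0]
contact_force: [0.6, -0.2, -1.6]
opening: 0.136
finger_force: 20.0
```

```bash
python3 pl.py -0.8 0 0 2 5
```

```text
t 29.9 s 191.5 side_err 0.07 head_err -0.01 h 62.9 z 183.7 F [0.3 0.3 1.9] M [ 0.    -0.12   0.013] sd [0.027 0.028 0.012] [600.6 267.7]
[[-0.19, -0.01, 0], [0, 0, 0.1]], [[-0.20, -0.00, 0], [0, 0, 0.1]], [[-0.20, -0.00, 0], [0, 0, 0.1]], [[-0.20, -0.00, 0], [0, 0, 0.0]], [[-0.20, 0.00, 0], [0, 0, 0.0]],
```

Call:
{"fn": "step_arm", "kwargs": {"steps": [[[-0.2,0.03,0],[0,0,0.1]],[[-0.2,0,0],[0,0,0.1]],[[-0.1,0,0],[0,0,0]],[[0,0,0],[0,0,0]]]}}

```text
clock: 30.4
tool_pos: [0.5986, 0.2633, 0.1837]
eef_rot: [0.854, 0.52, -0.0, 0.0]
contact_force: [0.5, -0.5, -2.0]
opening: 0.131
finger_force: 20.0
```

```bash
python3 pl.py -0.5 0 0 2 5
```

```text
t 30.6 s 196.5 side_err 0.04 head_err 0.10 h 62.7 z 183.7 F [-0.1  0.2  2.1] M [-0.027 -0.12   0.015] sd [0.01  0.015 0.016] [598.6 263.3]
[[-0.21, -0.00, 0], [0, 0, 0.1]], [[-0.20, 0.00, 0], [0, 0, 0.0]], [[-0.20, -0.00, 0], [0, 0, 0.0]], [[-0.20, 0.00, 0], [0, 0, 0.0]], [[-0.20, 0.00, 0], [0, 0, 0.0]],
```

Call:
{"fn": "step_arm", "kwargs": {"steps": [[[0,0.05,0],[0,0,0]],[[0,0,0],[0,0,0]]]}}

```text
clock: 30.85
tool_pos: [0.599, 0.2634, 0.1837]
eef_rot: [0.854, 0.521, -0.0, -0.0]
contact_force: [-0.4, -0.4, -2.0]
opening: 0.131
finger_force: 20.0
```

```bash
python3 pl.py 0 0 0 2 5
```

```text
t 31.1 s 196.2 side_err -0.16 head_err 0.11 h 62.7 z 183.7 F [ 0.1 -0.2  1.9] M [ 0.064 -0.1    0.016] sd [0.02  0.021 0.026] [599.  263.4]
[[-0.21, 0.02, 0], [0, 0, 0.1]], [[-0.20, -0.00, 0], [0, 0, 0.0]], [[-0.20, -0.00, 0], [0, 0, 0.0]], [[-0.20, 0.00, 0], [0, 0, 0.0]], [[-0.20, -0.00, 0], [0, 0, 0.0]],
```

Call:
{"fn": "step_arm", "kwargs": {"steps": [[[-0.2,0.01,0],[0,0,-0.5]],[[-0.2,0.01,0],[0,0,-0.5]],[[0,0,0],[0,0,0]]]}}

```text
clock: 31.42
tool_pos: [0.5974, 0.2592, 0.1838]
eef_rot: [0.849, 0.528, -0.0, 0.0]
contact_force: [-0.5, 0.7, -2.2]
opening: 0.133
finger_force: 20.0
```

```bash
python3 pl.py 0 0 0 2 5
```

```text
t 31.6 s 200.5 side_err 0.35 head_err 1.11 h 63.7 z 183.8 F [-0.1 -0.2  2.1] M [ 0.043 -0.098  0.021] sd [0.025 0.021 0.025] [597.4 259.2]
[[-0.19, -0.04, 0], [0, 0, 1.1]], [[-0.20, 0.00, 0], [0, 0, 0.0]], [[-0.20, 0.00, 0], [0, 0, 0.0]], [[-0.20, -0.00, 0], [0, 0, 0.0]], [[-0.20, -0.00, 0], [0, 0, 0.0]],
```

Call:
{"fn": "step_arm", "kwargs": {"steps": [[[-0.15,0.01,0],[0,0,0]],[[-0.15,0,0],[0,0,0]],[[0,0,0],[0,0,0]]]}}

```text
clock: 32.0
tool_pos: [0.5962, 0.2566, 0.1838]
eef_rot: [0.849, 0.528, -0.0, 0.0]
contact_force: [0.5, -0.2, -2.8]
opening: 0.137
finger_force: 20.0
```

```bash
python3 pl.py 0 0 0 2 1
```

```text
t 32.2 s 203.5 side_err 0.45 head_err 1.11 h 63.7 z 183.8 F [-0.  -0.   2.1] M [ 0.079 -0.079 -0.003] sd [0.028 0.019 0.036] [596.2 256.6]
[[-0.20, -0.05, 0], [0, 0, 1.1]],
```

Call:
{"fn": "step_arm", "kwargs": {"steps": [[[-0.1,0,0],[0,0,0]],[[-0.1,0,0],[0,0,0]],[[0,0,0],[0,0,0]]]}}

```text
clock: 32.58
tool_pos: [0.5953, 0.2549, 0.1838]
eef_rot: [0.849, 0.528, -0.0, 0.0]
contact_force: [0.5, -0.0, -2.0]
opening: 0.132
finger_force: 20.0
```

```bash
python3 pl.py 0 0 0 2 1
```

```text
t 32.8 s 205.5 side_err 0.44 head_err 1.12 h 63.7 z 183.8 F [0.  0.2 2.1] M [ 0.085 -0.096 -0.006] sd [0.023 0.026 0.03 ] [595.3 254.9]
[[-0.21, -0.05, 0], [0, 0, 1.1]],
```

Call:
{"fn": "step_arm", "kwargs": {"steps": [[[-0.1,0,0],[0,0,0]],[[0,0,0],[0,0,0]]]}}

```text
clock: 33.02
tool_pos: [0.5948, 0.254, 0.1837]
eef_rot: [0.849, 0.528, -0.0, 0.0]
contact_force: [-1.2, 0.1, -1.7]
opening: 0.135
finger_force: 20.0
```

```bash
python3 pl.py 0 0 0 2 1
```

```text
t 33.2 s 206.5 side_err 0.45 head_err 1.12 h 63.7 z 183.7 F [-0.1 -0.6  1.9] M [ 0.066 -0.094 -0.001] sd [0.035 0.013 0.023] [594.8 254. ]
[[-0.21, -0.05, 0], [0, 0, 1.1]],
```

```bash
sed -i 's/range(5)/range(3)/; s/if i<4/if i<2/' pl.py
```

Call:
{"fn": "step_arm", "kwargs": {"steps": [[[-0.1,0,0],[0,0,0]],[[0,0,0],[0,0,0]]]}}

```text
clock: 33.48
tool_pos: [0.5944, 0.2532, 0.1837]
eef_rot: [0.849, 0.528, 0.0, -0.0]
contact_force: [0.7, -0.1, -1.8]
opening: 0.135
finger_force: 20.0
```

```bash
python3 pl.py 0 0 0 2 1
```

```text
t 33.6 s 207.2 side_err 0.44 head_err 1.13 h 63.7 z 183.7 F [0.2 0.5 1.6] M [ 0.06  -0.109 -0.01 ] sd [0.017 0.018 0.023] [594.4 253.2]
[[-0.20, -0.05, 0], [0, 0, 1.1]],
```

Call:
{"fn": "step_arm", "kwargs": {"steps": [[[-0.1,0,0],[0,0,0]],[[0,0,0],[0,0,0]]]}}

```text
clock: 33.83
tool_pos: [0.5942, 0.2531, 0.1838]
eef_rot: [0.849, 0.528, 0.001, -0.0]
contact_force: [0.9, 1.9, -2.7]
opening: 0.132
finger_force: 20.0
```

```bash
python3 pl.py 0 0 0 2 1
```

```text
t 33.9 s 207.5 side_err 0.37 head_err 1.16 h 63.8 z 183.8 F [2.1 0.4 3. ] M [ 0.001  0.443 -0.029] sd [0.046 0.072 0.016] [594.2 253.1]
[[-0.20, -0.04, 0], [0, 0, 1.2]],
```

Call:
{"fn": "step_arm", "kwargs": {"steps": [[[0.05,0,0.06],[0,0,0]],[[0,0,0.06],[0,0,0]],[[0,0,0],[0,0,0]]]}}

```text
clock: 34.3
tool_pos: [0.5944, 0.253, 0.1829]
eef_rot: [0.849, 0.528, 0.0, -0.0]
contact_force: [0.2, 1.9, 0.8]
opening: 0.134
finger_force: 20.0
```

```bash
python3 pl.py 0 0 0 2 1
```

```text
t 34.4 s 207.5 side_err 0.56 head_err 1.13 h 63.7 z 182.9 F [ 2.4 -0.7 -1.3] M [ 0.085  0.346 -0.038] sd [0.023 0.026 0.012] [594.4 253. ]
[[-0.21, -0.06, 0], [0, 0, 1.1]],
```

Call:
{"fn": "step_arm", "kwargs": {"steps": [[[0.04,0,-0.02],[0,0,0]],[[0,0,0],[0,0,0]]]}}

```text
clock: 34.65
tool_pos: [0.5945, 0.2531, 0.1829]
eef_rot: [0.849, 0.528, 0.0, 0.0]
contact_force: [0.4, 1.2, 1.0]
opening: 0.134
finger_force: 20.0
```

```bash
python3 pl.py 0 0 0 2 1
```

```text
t 34.8 s 207.5 side_err 0.58 head_err 1.12 h 63.7 z 182.9 F [ 1.6  0.2 -1.2] M [0.079 0.273 0.008] sd [0.033 0.025 0.008] [594.5 253.1]
[[-0.21, -0.06, 0], [0, 0, 1.1]],
```

Small, steady contact; release gently and retreat up.

Call:
{"fn": "step_arm", "kwargs": {"steps": [[[0,0,0],[0,0,0]],[[0,0,0],[0,0,0]],[[0,0,0],[0,0,0]]], "claw": -0.4, "grip_force": 5}}

```text
clock: 35.12
tool_pos: [0.5942, 0.2528, 0.1825]
eef_rot: [0.849, 0.528, -0.0, 0.0]
contact_force: [-0.4, -0.3, -0.5]
opening: 0.3
finger_force: 0.0
```

Call:
{"fn": "step_arm", "kwargs": {"steps": [[[0,0,-0.5],[0,0,0]],[[0,0,-1.5],[0,0,0]],[[0,0,-2.5],[0,0,0]],[[0,0,-4],[0,0,0]],[[0,0,-4],[0,0,0]],[[0,0,0],[0,0,0]]]}}

```text
clock: 35.88
tool_pos: [0.5966, 0.2536, 0.3126]
eef_rot: [0.849, 0.528, 0.004, 0.001]
contact_force: [0.2, -0.5, 0.1]
opening: 0.3
finger_force: 0.0
```

Run:
```python
from h import *
go(.4145,.45,.3,63.7); s=snap('top','t9'); t=snap('scene','s9')
c=np.zeros((560,800,3),np.uint8); c[:560,:400]=cv2.resize(s['img'][120:190,340:390],(400,560)); c[:560,400:]=cv2.resize(t['img'][150:290,345:445],(400,560)); cv2.imwrite('pics/c9.png',c[:,:,::-1])
```

```text
t 35.88 pos [0.5966 0.2536 0.3126] head 63.72 op 0.3 ff 0.0 F [ 0.25 -0.51  0.1 ] | shift cm [  9.53 -25.03   1.18] turn [ 0.34 -0.39  0.01]
```

View pics/c9.png

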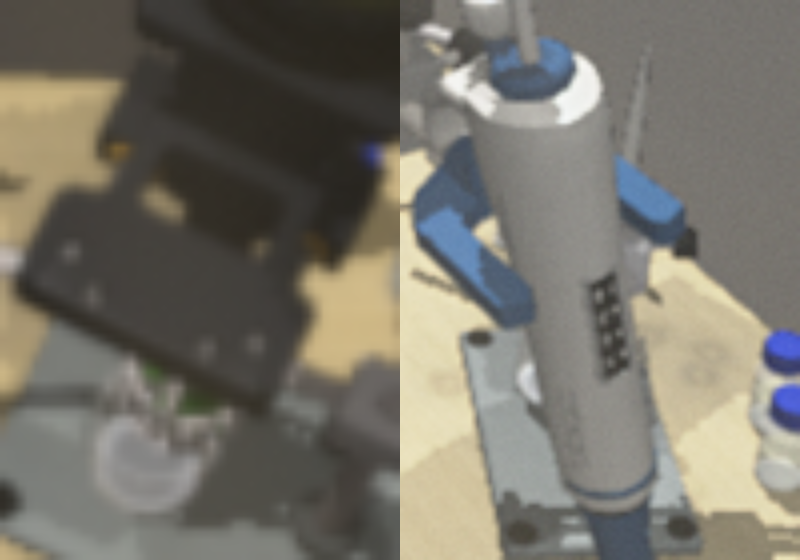

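Call:
{"fn": "step_arm", "kwargs": {"steps": [[[0,0,-4],[0,0,0]],[[4,-2,-3],[0,0,0]],[[4,-4,0],[0,0,0]],[[4,-4,0],[0,0,0]],[[4,-4,0],[0,0,0]],[[4,-4,0],[0,0,0]],[[0,-4,0],[0,0,0]],[[0,-4,0],[0,0,0]],[[0,0,0],[0,0,0]]]}}

```text
clock: 37.1
tool_pos: [0.4449, 0.5504, 0.376]
eef_rot: [0.847, 0.531, -0.002, -0.001]
contact_force: [0.2, -0.5, -0.6]
opening: 0.301
finger_force: 0.0
```

Run:
```python
from h import *
go(.4145,.45,.3,63.7); s=snap('top','t10')
cv2.imwrite('pics/c10.png',cv2.resize(s['img'][130:200,340:430],(720,560),interpolation=cv2.INTER_CUBIC)[:,:,::-1])
c=np.load('curve.npy')
for z in (.194,): print(proj(s,[.5944,.2530,z]))
```

```text
t 37.1 pos [0.4449 0.5504 0.376 ] head 64.12 op 0.301 ff 0.0 F [ 0.25 -0.45 -0.64] | shift cm [-10.34   1.68   7.62] turn [-0.24  0.15  0.42]
[366.35623616 155.94813566]
```

View pics/c10.png

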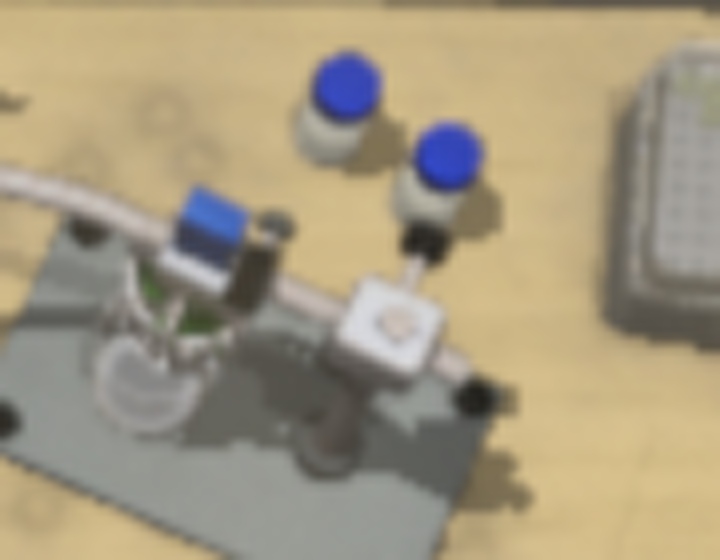

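The picture shows the blue tab at about (215,220). The white block sits flush against the black collar at about (250,270), and the basket hangs upright over the beaker at (150,385). The vials have not moved.

```bash
python3 -c "
from plant import finish_job
print(finish_job())"
```

```text
the job is handed in; nothing more can be done
None
```

I handed the job in at about 37 s of the 72 s; no verdict came back, but the last picture shows the slider against the stop collar and the basket hanging free and upright over the beaker, with the vials where they were.

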